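# Turn an engine cover gasket side up against the backstop

### The arm

A 6-joint arm with a two-finger parallel gripper is mounted at the origin on the work surface. World frame = base frame: x ahead of the robot, y to its left, z up, the work surface at z = 0. Lengths are in mm, angles in rad, forces in N, time in s.
With the tool pointing down it reaches from about 300 to 750 mm from the base axis. Payload 8.5 kg.
Tool frame: the origin (TCP) lies midway between the tips of the shut fingers; the grasp point (between the pads) lies 19 mm behind it; z points along the fingers, y is the direction in which the jaws open and shut (so a half turn about z gives the same grasp; the last joint's range is limited). The gripper opens to 88 mm and grips with 3 to 60 N. Pads are 18 mm wide; open, the fingers measure 123 mm over their backs; the gripper's body (75 mm by 187 mm) begins 45 mm behind the grasp point.
Start: joints at [-1.529, 0.381, 1.297, -0, 1.464, -0.215], TCP at [139.688, -531.947, 198.948] pointing down, gripper open.
Joint ranges: [-3.11, 3.11], [-0.89, 2.33], [0.22, 2.48], [-1.42, 4.56], [0.17, 2.85], [-2.88, 2.88]. Speed limits (rad/s): [2.39, 2.39, 3.14, 3.14, 3.14, 3.14].

### API

Orientations are given as a rotation vector (axis times angle).
In Python, from cell import bot gives the robot as it stands. The module is installed in compiled form; this text tells all that it offers.
- The arm moves only by the tool jog_arm, never from a script. Its argument "commands" is a list of rows, each a list of 7 numbers: the shift along the world's x, y, z in m, then the turn, a rotation vector about the world's x, y, z in degrees, then the gripper's target within -1 to 1 (fully open at 1, half-way at 0, shut at -1). A call has 1 to 12 rows; each row is the pose to reach, as a shift and turn from the pose measured when the call began; what a row does not reach only later rows make up. A row lasts 1/12 s, in which the tool goes at most 41.7 mm and 7.16 degrees, less where a joint would pass 70% of its speed; a pose out of reach is approached as far as the arm can. A call with a gripper value outside its range is refused whole. The fingers move at their own pace and stop on an object; "grip_force" is the grip in N (left out, the last holds). Time passes only in rows, so rows that repeat a pose let the fingers close. It gives the time, the measured TCP pose, the force and the opening at its end, in the units of the state.
- bot.sense(): the state, without advancing time (a new reading comes with each control period).
- bot.grab_frame(name): name is "scene" or "top" or "wrist"; returns a dict with "pixels" (384x512x3 uint8, blue, green, red), "fx", "fy", "cx", "cy" (pixels), "xyz" and "attitude" of the camera in the world. Camera axes: x right, y up, looking along -z (the intrinsics and any distortion apply to the point x, -y, -z); pixel columns grow to the right and rows downward; lengths in mm; the calibration is good to about 2 mm. A picture is of the moment at which its call begins. There is no depth.
- bot.sign_off(): hands the job in, once; it reports no verdict.
The state is a dict: "clock": time; "joints": joint angles; "qd": joint speeds; "tau": joint torques, N m; "position": TCP position; "tool_rot": TCP orientation; "force": force on the tool from outside, world axes, zero at the start; "moment": the same for the moment, N m; "gripper_width": finger opening in mm.
Only numpy, scipy, OpenCV 4.12 (cv2) and the standard library are available. Lean on these libraries where they do the work, as an engineer would, in place of code of your own. Each camera call takes 0.05 s, during which the arm holds its last target.

### The job

Turn the flat aluminium cover over so that its hollow gasket face can be inspected, without ever gripping or lifting it: with the fingertips push it along the bench against the sloping backstop until its front edge rides up and it leans there on its rear edge. Then tip its upper edge back towards the robot from behind, so that it falls over and lies flat on the bench in front of the backstop with the gasket face up. Leave everything else on the bench where it stands.

Things in the scene. Friction and masses are not known exactly. Their poses are not given: they have to be found in the camera images.
- cover: Cover: loose flat aluminium plate 110 (x) x 80 (y) x 12 mm, about 0.2 kg. Origin at the centre of the gasket face, down at the start; z points out of the plain face, up at the start. The plain face shows only four dark bolt holes; the gasket face has a dark hollow with a cross rib. At the start x points at the backstop within about 20 degrees, its centre 80 to 110 mm before the slope's foot.
- cover_mid (a point): Centre of the cover, at mid thickness. With its lower (rear) edge at the foot of the slope the cover leans at about 56 degrees on the stop's top edge and stays there when let go; its upper edge is then 62 mm beyond the foot line and 91 mm high, its upper 35 mm free above the stop.
- stop: Backstop: steel fixture bolted to the bench, 170 mm wide along its y. A slope faces the robot and rises along the stop's x. Origin on the bench at the middle of the slope's foot line; x points level into the stop, away from the robot; z up. The slope rises at 45 degrees from (x 0, z 0) to (20, 20) mm, then steepens up to its top edge. A cover pushed squarely along x, low on its rear edge (fingertips just clear of the bench), rides up it.
- stop_top (a point): Middle of the slope's top edge, x 42, z 62 mm in the stop's frame. Behind it the stop is flat at this height to x 68 mm, then a 6 mm high flange runs to x 94 mm. To tip a leaning cover over, draw its free upper part from behind along the stop's -x until past upright, rising with it: its upper edge swings up in an arc about the lower edge, which friction keeps in place unless the upper one is held down.
- cover_corner_a (a point): Corner of the cover at its -x, -y, at mid thickness.
- cover_corner_b (a point): Corner of the cover at its -x, +y, at mid thickness.
- cover_corner_c (a point): Corner of the cover at its +x, -y, at mid thickness.
- cover_corner_d (a point): Corner of the cover at its +x, +y, at mid thickness.
- spring_sleeve: Bystander: steel sleeve standing upright, 32 mm across, 45 mm tall; origin at the centre of its underside.
- socket: Bystander: dark steel wrench socket standing upright, 29 mm across, 38 mm tall; origin at the centre of its underside.
- valve: Bystander: engine valve standing on its head: disc 38 mm across, thin stem up to 92 mm; origin at the centre of its underside.
- tappet: Bystander: solid steel cylinder standing upright, 34 mm across, 27 mm tall; origin at the centre of its underside.
- flange: Bystander: aluminium ring lying flat, 64 mm across, 12 mm thick; origin at the centre of its underside.
- tumbler: Bystander: open white plastic tumbler, 66 mm across, 85 mm tall; origin at the centre of its underside.
- spanner: Bystander: steel open-ended spanner lying flat, about 160 mm long; origin near its middle.
- oil_can: Bystander: grey can, 56 mm across, 130 mm tall; origin at the centre of its underside.

How it is judged:
By the outcome, as a careful person would: the job done as asked, in the order asked, and still so for the second after the job is handed in, with the robot touching nothing.
It also fails if it takes over 59 s, if anything falls off the work surface, if the arm or the gripper's body presses on something with over 40 N, if the wrist force passes 120 N, or if a joint passes its speed limit or range.

## Working session

There is one attempt and no reset: what is moved stays moved. The work goes in short steps, Python scripts to look and compute and a tool call to move; the robot and the scene stay as the last step left them, time stands still between calls to the robot, and variables do not carry over. Pictures are saved under pics/ and viewed, and the job is handed in when it is done.

Besides the shell and the picture viewer there is one more tool, called after ">>>" as name([rows], argument=value, ...), one row to a line, values as JSON. jog_arm: Moves the arm, as the interface text tells. Its arguments: {"type":"object","properties":{"commands":{"type":"array","items":{"type":"array","items":{"type":"number"}}},"grip_force":{"type":"number"}},"required":["commands"]}

```bash
mkdir -p pics; ls; cat > h.py <<'E'
import numpy as np,cv2,pickle
from scipy.spatial.transform import Rotation as R
from cell import bot
def snap(n,tag):
    f=bot.grab_frame(n); cv2.imwrite(f'pics/{tag}.png',f['pixels']); pickle.dump(f,open(f'{tag}.pkl','wb')); return f
def load(tag): return pickle.load(open(f'{tag}.pkl','rb'))
def Rm(f):
    a=np.array(f['attitude'],float)
    return a if a.shape==(3,3) else R.from_rotvec(a).as_matrix()
def K(f): return np.array([[f['fx'],0,f['cx']],[0,f['fy'],f['cy']],[0,0,1.]])
def cast(f,uv,z):
    uv=np.atleast_2d(uv).astype(float)
    d=np.c_[(uv[:,0]-f['cx'])/f['fx'],-(uv[:,1]-f['cy'])/f['fy'],-np.ones(len(uv))]@Rm(f).T
    o=np.array(f['xyz'],float); return o+d*((z-o[2])/d[:,2])[:,None]
def proj(f,P):
    c=(np.atleast_2d(P)-np.array(f['xyz'],float))@Rm(f)
    return np.c_[f['fx']*c[:,0]/-c[:,2]+f['cx'],f['fy']*-c[:,1]/-c[:,2]+f['cy']]
E
python3 - <<'E'
from h import *
for n in('scene','top','wrist'):
    f=snap(n,n+'0'); print(n,{k:v for k,v in f.items() if k!='pixels'})
print(bot.sense())
E
```

```text
pics
scene {'fx': 438.29752497647826, 'fy': 438.29752497647826, 'cx': 255.62799076931177, 'cy': 186.39883243992355, 'xyz': array([ 994.59356483, -466.22940837,  704.97664279]), 'attitude': array([0.75797831, 0.24918549, 0.58580608])}
top {'fx': 353.3482233271479, 'fy': 353.3482233271479, 'cx': 251.9957596674023, 'cy': 192.76789129949, 'xyz': array([483.27296451,  27.65219819, 985.68715742]), 'attitude': array([ 0.1175046 , -0.1039443 , -1.56617181])}
wrist {'fx': 290.631775352126, 'fy': 290.631775352126, 'cx': 255.13050364071378, 'cy': 186.67845051372032, 'xyz': array([ 203.71125528, -514.78505191,  384.94141894]), 'attitude': array([-0.21751582,  0.16951164, -1.30589526])}
{'clock': 0.15, 'joints': array([-1.52927243e+00,  3.81051190e-01,  1.29798723e+00, -3.51674703e-06,
        1.46360990e+00, -2.15296643e-01]), 'qd': array([ 0.00160798, -0.00176649, -0.00309607, -0.00078838,  0.00078902,
        0.00200261]), 'tau': array([ 3.14676596e-03, -4.38077545e+01, -2.24615300e+01,  7.13591441e-02,
        3.43245326e-02, -8.96592564e-05]), 'position': array([ 139.6920934 , -531.71880487,  198.50782185]), 'tool_rot': array([-3.11468364e+00, -4.02170891e-01, -1.38380161e-04]), 'force': array([0.30787766, 0.00054452, 0.11632481]), 'moment': array([ 0.01929111, -0.02229896, -0.01411699]), 'gripper_width': 88.20887837355853}
```

View pics/scene0.png

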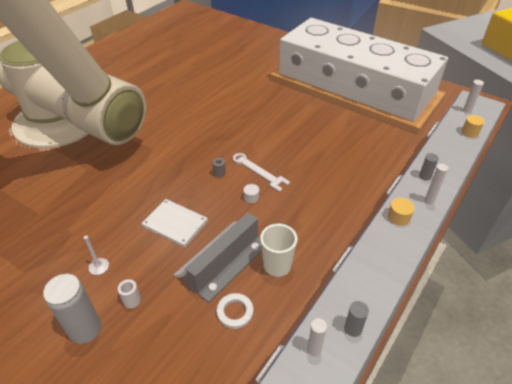

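View pics/top0.png

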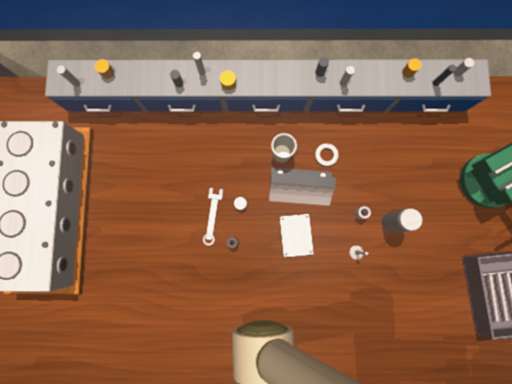

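The top view shows the stop at columns 270–335, rows 168–205, and the cover at columns 281–313, rows 214–257. Tumbler and ring stand behind the stop. Next I'll measure both.

```bash
python3 - <<'E'
from h import *
f=load('top0'); im=f['pixels']
c=im[130:290,190:440]; cv2.imwrite('pics/topz.png',cv2.resize(c,None,fx=3.2,fy=3.2,interpolation=cv2.INTER_CUBIC))
g=load('scene0')['pixels'][200:330,120:310]; cv2.imwrite('pics/scz.png',cv2.resize(g,None,fx=4,fy=4,interpolation=cv2.INTER_CUBIC))
m=cv2.inRange(im,(150,150,150),(255,255,255)); m[:205]=0;m[262:]=0;m[:,:275]=0;m[:,320:]=0
m=cv2.morphologyEx(m,cv2.MORPH_CLOSE,np.ones((3,3)))
cs,_=cv2.findContours(m,cv2.RETR_EXTERNAL,cv2.CHAIN_APPROX_NONE)
k=max(cs,key=cv2.contourArea); r=cv2.minAreaRect(k); b=cv2.boxPoints(r); print(r,b)
P=cast(f,b,12); print(P.round(1),P.mean(0)); print([np.linalg.norm(P[i]-P[i-1]) for i in range(4)])
E
```

```text
((296.1178283691406, 235.1191864013672), (41.19346618652344, 29.835163116455078), 83.9909896850586) [[279.12607 216.19727]
 [308.79727 213.07397]
 [313.1096  254.0411 ]
 [283.4384  257.1644 ]]
[[ 556.4  -38.7   12. ]
 [ 565.1 -120.5   12. ]
 [ 453.8 -129.9   12. ]
 [ 445.3  -49.4   12. ]] [505.1600938  -84.63647752  12.        ]
[np.float64(111.63462920653828), np.float64(82.29436033307655), np.float64(111.71434455388123), np.float64(80.96513072239027)]
```

View pics/topz.png

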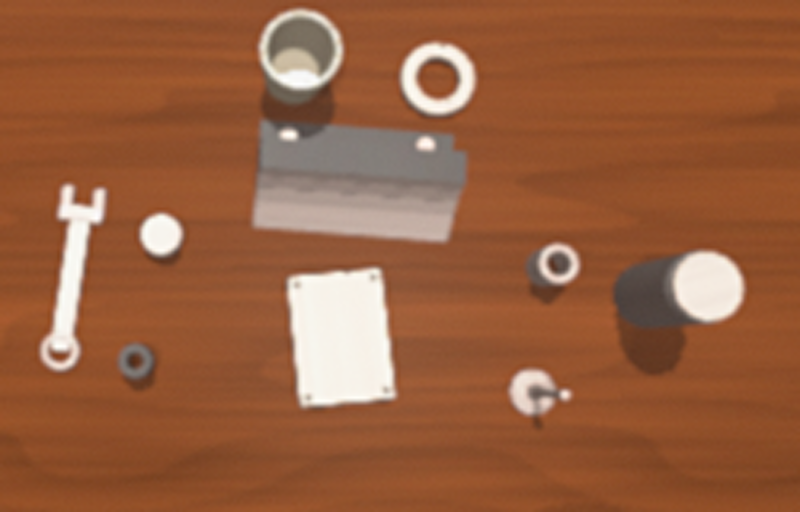

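View pics/scz.png

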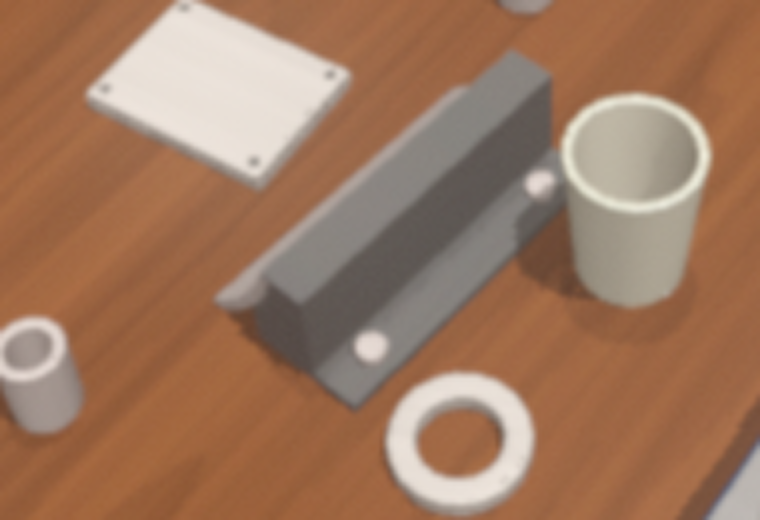

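The crop shows the foot line from (252,228) to (446,241), the slope's top edge at row 172–187, and the tumbler close behind the stop's left end. Next I'll refine these with rays.

```bash
python3 - <<'E'
from h import *
f=load('top0')
z=lambda u:np.array(u)/3.2+np.array([190,130])-0.34
a=cast(f,z([(252,228),(446,241)]),0); print('foot',a.round(1))
b=cast(f,z([(261,172),(463,187)]),62);print('top edge',b.round(1))
b2=cast(f,z([(261,122),(454,136)]),6);print('rear flange',b2.round(1))
d=a[0]-a[1]; yaw=np.degrees(np.arctan2(-d[0],d[1])); print(yaw,np.linalg.norm(d),a.mean(0))
d=b[0]-b[1]; print(np.degrees(np.arctan2(-d[0],d[1])),np.linalg.norm(d))
xa=np.array([np.cos(np.radians(yaw)),np.sin(np.radians(yaw)),0])
m=a.mean(0); print('top mid rel x',(b.mean(0)-m)@xa, 'flange', (b2.mean(0)-m)@xa,'cover',(np.array([505.2,-84.6,0])-m)@xa, (np.array([505.2,-84.6,0])-m)@np.array([-xa[1],xa[0],0]))
# scene check
s=load('scene0'); zs=lambda u:np.array(u)/4.+np.array([120,200])-.4
print('scene: foot R',cast(s,zs([(216,300)]),0),'cover corners',cast(s,zs([(188,0),(348,77),(262,182),(88,95)]),12).round(1))
print('scene top rear edge', cast(s,zs([(512,50),(268,272),(550,76),(306,302)]),62).round(1))
for n,u,h in(('sleeve',(558,264),45),('socket',(136,361),38),('valve',(533,392),4),('tappet',(161,236),27),('flange',(438,78),12),('tumbler top',(301,50),85)):
  print(n,cast(f,z([u]),h).round(0))
E
```

```text
foot [[ 600.2   -9.8    0. ]
 [ 589.  -179.4    0. ]]
top edge [[ 639.5  -15.1   62. ]
 [ 627.1 -181.6   62. ]]
rear flange [[ 693.8  -17.9    6. ]
 [ 681.3 -187.7    6. ]]
-3.783617424308092 169.93222874153605 [594.57380588 -94.57154913   0.        ]
-4.25520483297202 166.97839091414878
top mid rel x 38.9051747413467 flange 93.29954820534076 cover -89.83701322777426 4.052162910893705
scene: foot R [[ 591.35792648 -177.07554484    0.        ]] cover corners [[ 453.3  -49.3   12. ]
 [ 560.   -41.3   12. ]
 [ 569.4 -118.3   12. ]
 [ 458.1 -128.4   12. ]]
scene top rear edge [[ 645.8  -12.2   62. ]
 [ 635.5 -178.7   62. ]
 [ 670.7  -15.1   62. ]
 [ 659.3 -180.7   62. ]]
sleeve [[ 565. -262.   45.]]
socket [[484.  88.  38.]]
valve [[ 459. -249.    4.]]
tappet [[590.  69.  27.]]
flange [[ 732. -174.   12.]]
tumbler top [[737. -47.  85.]]
```

>>> jog_arm([
  [0.282, 0.451, 0, 0, 0, -18.7, -0.2],
  [0.282, 0.451, 0, 0, 0, -18.7, -0.2],
  [0.282, 0.451, 0, 0, 0, -18.7, -0.2],
  [0.282, 0.451, 0, 0, 0, -18.7, -0.2],
  [0.282, 0.451, 0, 0, 0, -18.7, -0.2],
  [0.282, 0.451, 0, 0, 0, -18.7, -0.2],
  [0.282, 0.451, 0, 0, 0, -18.7, -0.2],
  [0.282, 0.451, 0, 0, 0, -18.7, -0.2],
  [0.282, 0.451, 0, 0, 0, -18.7, -0.2],
  [0.282, 0.451, 0, 0, 0, -18.7, -0.2],
  [0.282, 0.451, 0, 0, 0, -18.7, -0.2],
  [0.282, 0.451, 0, 0, 0, -18.7, -0.2],
])

```text
clock: 1.15
position: [405.2, -105.9, 198.6]
tool_rot: [-3.139, 0.109, -0.001]
force: [1.0, -0.3, 0.1]
gripper_width: 35.3
```

>>> jog_arm([
  [0.016, 0.025, -0.04, 0, 0, 0, -0.2],
  [0.016, 0.025, -0.08, 0, 0, 0, -0.2],
  [0.016, 0.025, -0.12, 0, 0, 0, -0.2],
  [0.016, 0.025, -0.155, 0, 0, 0, -0.2],
  [0.016, 0.025, -0.17, 0, 0, 0, -0.2],
  [0.016, 0.025, -0.17, 0, 0, 0, -0.2],
  [0.016, 0.025, -0.17, 0, 0, 0, -0.2],
  [0.016, 0.025, -0.17, 0, 0, 0, -0.2],
])

```text
clock: 1.82
position: [422.0, -81.3, 29.8]
tool_rot: [3.14, -0.11, 0.004]
force: [0.2, 0.3, 0.2]
gripper_width: 35.3
```

```bash
python3 - <<'E'
from h import *
s=bot.sense(); print(s['clock'],s['position'],s['tool_rot'],s['force'],s['joints'])
a=snap('top','top1')['pixels'][130:290,190:380]; b=snap('scene','scene1')['pixels'][130:330,90:310]
cv2.imwrite('pics/c1.png',np.hstack([cv2.resize(a,(440,370)),cv2.resize(b,(360,370))]))
E
```

```text
1.8167 [421.99606665 -81.30645294  29.77360661] [ 3.13966093 -0.1095585   0.00379519] [0.16280016 0.26665134 0.15044146] [-4.67974466e-01  4.02631748e-01  1.86733633e+00  1.30531730e-03
  8.69424196e-01  1.17174239e+00]
```

View pics/c1.png

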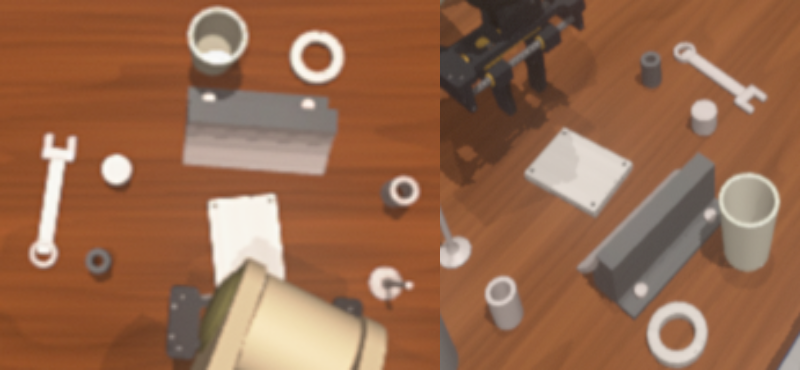

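>>> jog_arm([
  [0, 0, -0.015, 0, 0, 0, -0.2],
  [0, 0, -0.0265, 0, 0, 0, -0.2],
  [0, 0, -0.0265, 0, 0, 0, -0.2],
  [0.006, -0.0004, -0.0265, 0, 0, 0, -0.2],
  [0.012, -0.0008, -0.0265, 0, 0, 0, -0.2],
  [0.018, -0.0013, -0.0265, 0, 0, 0, -0.2],
  [0.024, -0.0017, -0.0265, 0, 0, 0, -0.2],
  [0.029, -0.002, -0.0265, 0, 0, 0, -0.2],
  [0.034, -0.0024, -0.0265, 0, 0, 0, -0.2],
  [0.039, -0.0027, -0.0265, 0, 0, 0, -0.2],
  [0.044, -0.0031, -0.0265, 0, 0, 0, -0.2],
  [0.048, -0.0034, -0.0265, 0, 0, 0, -0.2],
])

```text
clock: 2.92
position: [470.6, -84.8, 3.5]
tool_rot: [3.139, -0.11, 0.005]
force: [0.0, -0.2, -0.3]
gripper_width: 35.5
```

```bash
cat > look.py <<'E'
from h import *
import sys
t=sys.argv[1]
s=bot.sense(); print(s['clock'],s['position'].round(1),s['tool_rot'].round(3),s['force'].round(1))
a=snap('top','top'+t)['pixels'][130:290,190:380]; b=snap('scene','scene'+t)['pixels'][150:310,120:310]
cv2.imwrite(f'pics/c{t}.png',np.hstack([cv2.resize(a,(400,337),interpolation=cv2.INTER_CUBIC),cv2.resize(b,(400,337),interpolation=cv2.INTER_CUBIC)]))
E
python3 look.py 2
```

```text
2.9167 [470.6 -84.8   3.5] [ 3.139 -0.11   0.005] [ 0.  -0.2 -0.3]
```

View pics/c2.png

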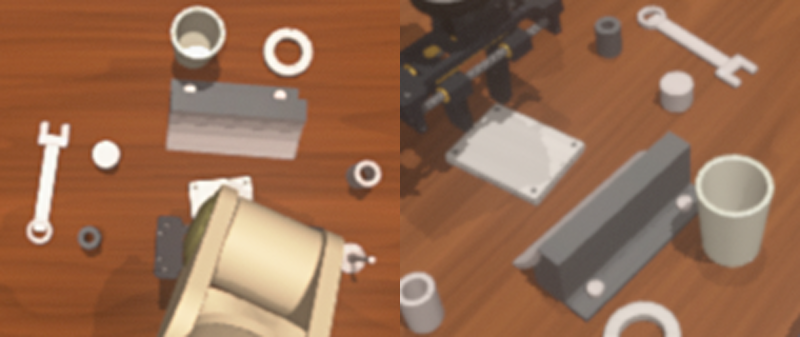

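The crops show the cover ahead of the fingers, its front edge near rows 180–185 in the top crop, and nothing else disturbed. Next I'll measure its yaw.

```bash
cat > cov.py <<'E'
from h import *
import sys
f=load('scene'+sys.argv[1]); sx,sy=190/400,160/337
for u in eval(sys.argv[2]): print(cast(f,[(u[0]-400)*sx+120-.3,u[1]*sy+150-.3] ,float(sys.argv[3])).round(1))
E
python3 cov.py 2 "[(497,106),(583,149),(537,195),(448,155)]" 12
python3 - <<'E'
from h import *
f=load('scene2');g=load('top2')
cv2.imwrite('pics/d2.png',np.hstack([cv2.resize(f['pixels'][180:260,130:230],(400,320),interpolation=cv2.INTER_CUBIC),cv2.resize(g['pixels'][190:250,260:335],(400,320),interpolation=cv2.INTER_CUBIC)]))
E
```

```text
[[452.7 -51.3  12. ]]
[[562.9 -44.7  12. ]]
[[ 564.2 -113.5   12. ]]
[[ 459.5 -127.2   12. ]]
```

View pics/d2.png

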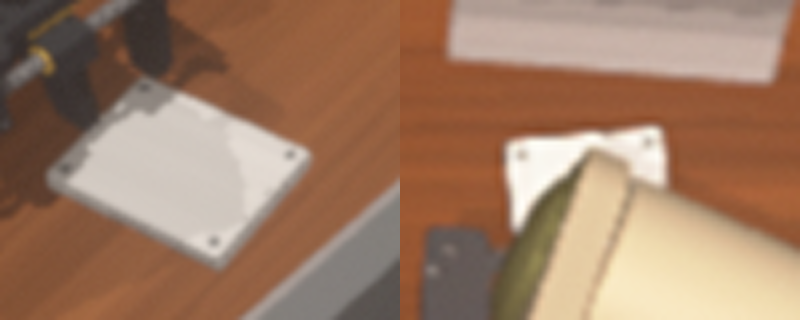

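```bash
python3 - <<'E'
from h import *
s=bot.sense(); T=R.from_rotvec(s['tool_rot']).as_matrix(); p=s['position']; print(T.round(3),s['gripper_width'])
f=load('scene2')
im=cv2.resize(f['pixels'][130:280,80:280],(800,600),interpolation=cv2.INTER_CUBIC)
for w in(-35,-17.5,0,17.5,35):
  for dx in(-9,9):
    for dz in(0,-40):
      u=proj(f,p+T@[dx,w,dz])[0]; q=((u-[80,130]+.4)*4).astype(int); cv2.circle(im,tuple(map(int,q)),4,(0,255,0) if dz==0 else (255,0,255),-1)
cv2.imwrite('pics/e2.png',im)
E
```

```text
[[ 0.998 -0.07   0.004]
 [-0.07  -0.998 -0.001]
 [ 0.004  0.    -1.   ]] 35.23396780097536
```

View pics/e2.png

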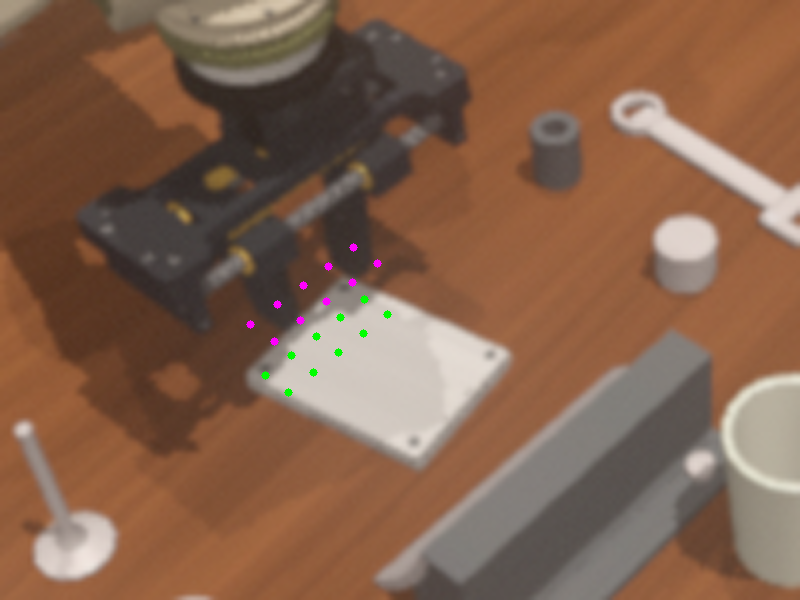

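The projected fingertips (green) land on the cover, while the real finger ends appear 10–15 px up-left. The two disagree, so I'll check the wrist view before pushing on.

```bash
python3 - <<'E'
from h import *
f=snap('wrist','wrist2'); s=bot.sense(); T=R.from_rotvec(s['tool_rot']).as_matrix(); p=s['position']
print(p, T.T@(f['xyz']-p), f['xyz'], (T.T@Rm(f)).round(3))
w=load('wrist0'); T0=R.from_rotvec([-3.11468364e+00, -4.02170891e-01, -1.38380161e-04]).as_matrix()
print(T0.T@(w['xyz']-np.array([139.692,-531.72,198.508])),(T0.T@Rm(w)).round(3))
im=f['pixels'].copy()
for y in(-35,-17.5,17.5,35):
  for dx in(-9,9):
    u=proj(f,p+T@[dx,y,0])[0]; print(u)
    cv2.circle(im,tuple(map(int,u)),2,(0,255,0),-1)
cv2.imwrite('pics/w2.png',im)
E
```

```text
[470.15468673 -84.72537601   3.39488299] [  66.5148678    -0.6318259  -186.58102278] [535.9776431  -88.63937851 190.18118844] [[ 0.     0.967  0.253]
 [ 1.    -0.    -0.   ]
 [ 0.     0.253 -0.967]]
[  66.2625796    -0.3105821  -186.41848432] [[ 0.     0.967  0.254]
 [ 1.    -0.     0.   ]
 [ 0.     0.254 -0.967]]
[205.07389121 224.16455742]
[203.91239583 199.09834226]
[230.55172024 224.17333124]
[229.98609176 199.10738227]
[281.50701484 224.19087874]
[282.13310296 199.12546215]
[306.9844804  224.19965243]
[308.20641823 199.13450202]
```

View pics/w2.png

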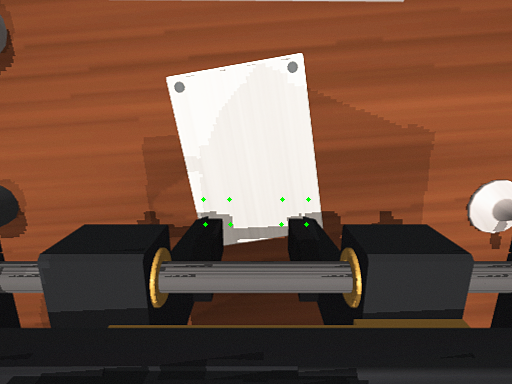

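```bash
python3 - <<'E'
from h import *
f=load('wrist2'); g=load('scene2')
P=cast(f,[(167,77),(303,54)],12); print(P,np.linalg.norm(P[0]-P[1]))
def tri(uw,us):
    A=np.array(f['xyz']);B=np.array(g['xyz'])
    a=cast(f,[uw],0)[0]-A; b=cast(g,[us],0)[0]-B; a/=np.linalg.norm(a);b/=np.linalg.norm(b)
    t=np.linalg.lstsq(np.c_[a,-b],B-A,rcond=None)[0]; return A+t[0]*a,B+t[1]*b
sc=lambda x,y:(x/4+80-.4,y/4+130-.4)
# front-inner tip of fingers
print(tri((207,218),sc(352,278)),tri((303,218),sc(275,325)))
im=f['pixels'][180:320,140:370]; cv2.imwrite('pics/w2z.png',cv2.resize(im,None,fx=3.4,fy=3.4,interpolation=cv2.INTER_CUBIC))
im=g['pixels'][165:235,125:190]; cv2.imwrite('pics/s2z.png',cv2.resize(im,None,fx=8,fy=8,interpolation=cv2.INTER_CUBIC))
E
```

```text
[[ 558.71830385  -39.2885901    12.        ]
 [ 565.54682515 -117.90705125   12.        ]] 78.91445455443906
(array([480.87861129, -58.13293234,  38.75720139]), array([475.53455755, -63.64434289,  39.59140632])) (array([ 479.17633266, -110.39057754,   43.87003511]), array([ 472.38367544, -114.42151297,   47.10635373]))
```

View pics/w2z.png

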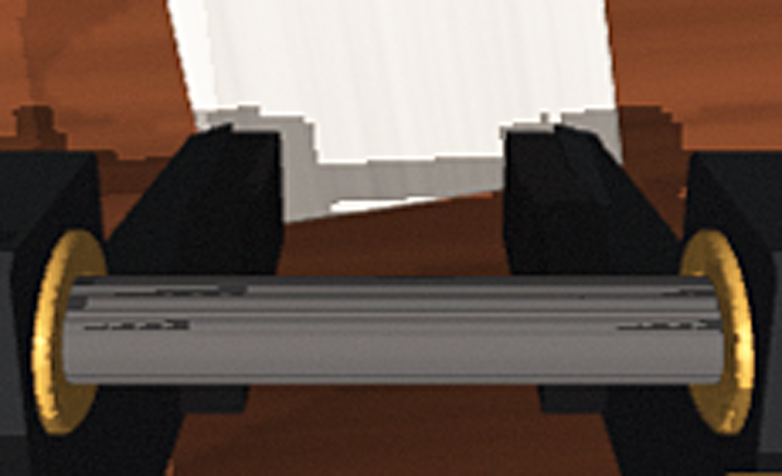

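View pics/s2z.png

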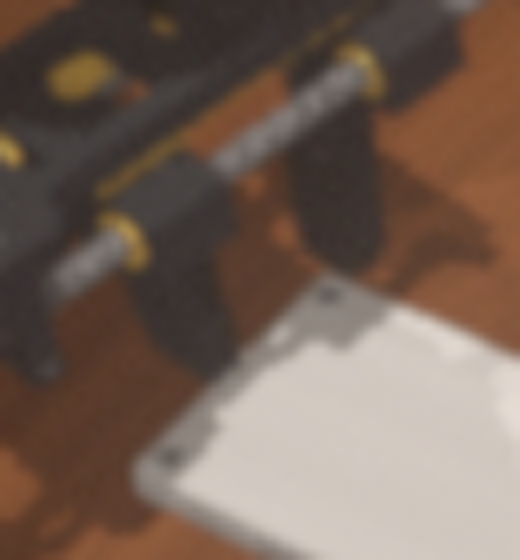

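Force is zero and the cover hasn't moved. Triangulation puts the finger ends about 40 mm above the reported TCP, so I'll compare with the start picture, when the gripper was open.

```bash
python3 - <<'E'
from h import *
im=load('wrist0')['pixels']; cv2.imwrite('pics/w0.png',im)
g=load('scene1')['pixels'][100:240,60:240]; cv2.imwrite('pics/s1z.png',cv2.resize(g,None,fx=4,fy=4,interpolation=cv2.INTER_CUBIC))
E
```

```text
(no output)
```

View pics/w0.png

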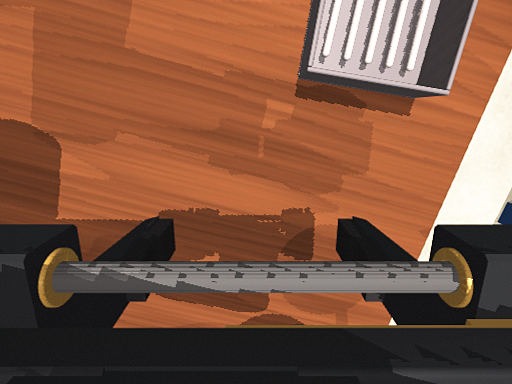

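View pics/s1z.png

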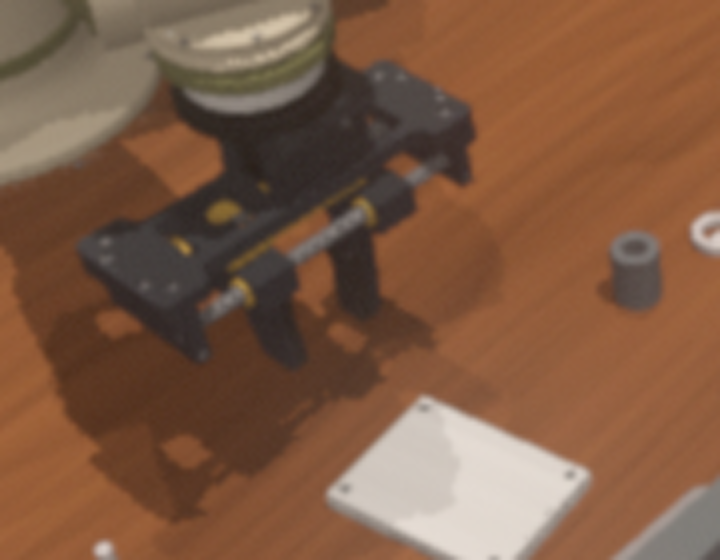

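```bash
python3 - <<'E'
from h import *
f=load('scene1'); p=np.array([422,-81.3,29.8]); T=R.from_rotvec([ 3.13966093,-0.1095585,0.00379519]).as_matrix()
def ray(f,u): 
    o=np.array(f['xyz']); d=cast(f,[u],0)[0]-o; return T.T@(o-p),T.T@d
def onplane(u,ax,v,f=f):
    o,d=ray(f,u); t=(v-o[ax])/d[ax]; return (o+t*d).round(1)
S=lambda x,y:(x/4+60-.4,y/4+100-.4)
print('end plate low corner',onplane(S(200,358),1,93), onplane(S(200,358),0,37))
print('end plate front-top',onplane(S(85,245),1,93),'R end low',onplane(S(468,183),1,-93),onplane(S(468,183),0,37))
print('finger tips',onplane(S(293,365),0,9),onplane(S(365,315),0,9),'block bottom',onplane(S(292,292),0,20),onplane(S(410,205),0,20))
E
```

```text
end plate low corner [  54.8   93.  -130.5] [  37.    84.8 -112.8]
end plate front-top [ -18.3   93.  -155.7] R end low [ 19.1 -93.  -91.6] [  37.   -79.6 -109.5]
finger tips [  9.   26.5 -44.3] [  9.  -20.9 -44. ] block bottom [ 20.   22.1 -98. ] [  20.   -54.4 -102.5]
```

The gripper geometry matches the text only if the real fingertips sit about 40–44 mm behind the reported TCP along the tool. So the tips are now above the cover. I'll back off and feel for the bench gently.

>>> jog_arm([
  [-0.025, 0.002, 0, 0, 0, 0, -0.2],
  [-0.05, 0.0035, 0, 0, 0, 0, -0.2],
  [-0.05, 0.0035, -0.01, 0, 0, 0, -0.2],
  [-0.05, 0.0035, -0.02, 0, 0, 0, -0.2],
  [-0.05, 0.0035, -0.03, 0, 0, 0, -0.2],
  [-0.05, 0.0035, -0.034, 0, 0, 0, -0.2],
  [-0.05, 0.0035, -0.034, 0, 0, 0, -0.2],
])

```text
clock: 3.65
position: [419.6, -81.0, -31.2]
tool_rot: [-3.139, 0.11, -0.002]
force: [-0.0, -0.8, -0.0]
gripper_width: 35.2
```

```bash
python3 look.py 3; python3 - <<'E'
from h import *
g=load('scene3')['pixels'][120:240,70:230]; cv2.imwrite('pics/s3z.png',cv2.resize(g,None,fx=5,fy=5,interpolation=cv2.INTER_CUBIC))
E
```

```text
3.65 [419.6 -81.  -31.2] [-3.139e+00  1.100e-01 -2.000e-03] [-0.  -0.8 -0. ]
```

View pics/s3z.png

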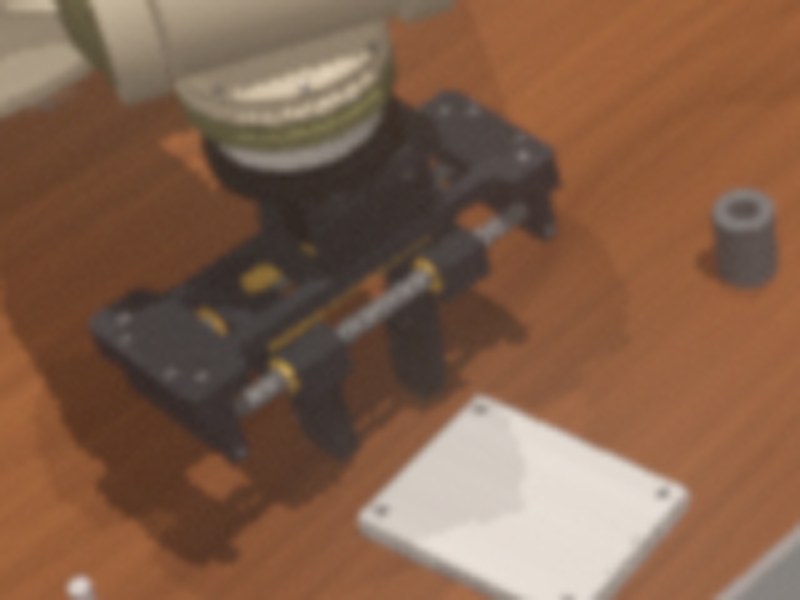

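Reported z is −31 mm with no contact, and the tips are still slightly above the bench. I'll go down in small steps.

>>> jog_arm([
  [0, 0, -0.002, 0, 0, 0, -0.2],
  [0, 0, -0.004, 0, 0, 0, -0.2],
  [0, 0, -0.005, 0, 0, 0, -0.2],
  [0, 0, -0.005, 0, 0, 0, -0.2],
])

```text
clock: 4.08
position: [420.1, -81.2, -35.5]
tool_rot: [3.139, -0.109, 0.005]
force: [-0.1, -0.5, -0.2]
gripper_width: 35.2
```

>>> jog_arm([
  [0, 0, -0.001, 0, 0, 0, -0.2],
  [0, 0, -0.002, 0, 0, 0, -0.2],
  [0, 0, -0.002, 0, 0, 0, -0.2],
])

```text
clock: 4.33
position: [420.1, -81.1, -37.6]
tool_rot: [3.139, -0.109, 0.004]
force: [0.9, -0.7, 0.4]
gripper_width: 35.4
```

>>> jog_arm([
  [0, 0, -0.001, 0, 0, 0, -0.2],
  [0, 0, -0.002, 0, 0, 0, -0.2],
  [0, 0, -0.002, 0, 0, 0, -0.2],
])

```text
clock: 4.58
position: [420.2, -81.2, -39.4]
tool_rot: [3.139, -0.109, 0.005]
force: [-0.4, 0.7, 5.3]
gripper_width: 35.2
```

Contact came at reported z ≈ −39 mm, with 5 N, so the tips are 39 mm short of the reported TCP. I'll raise 2.5 mm and push.

>>> jog_arm([
  [0, 0, 0.0025, 0, 0, 0, -0.2],
  [0.004, -0.0003, 0.0025, 0, 0, 0, -0.2],
  [0.01, -0.0007, 0.0025, 0, 0, 0, -0.2],
  [0.015, -0.001, 0.0025, 0, 0, 0, -0.2],
  [0.02, -0.0014, 0.0025, 0, 0, 0, -0.2],
  [0.025, -0.0018, 0.0025, 0, 0, 0, -0.2],
  [0.03, -0.0021, 0.0025, 0, 0, 0, -0.2],
  [0.034, -0.0024, 0.0025, 0, 0, 0, -0.2],
  [0.038, -0.0027, 0.0025, 0, 0, 0, -0.2],
  [0.042, -0.003, 0.0025, 0, 0, 0, -0.2],
  [0.046, -0.0032, 0.0025, 0, 0, 0, -0.2],
  [0.048, -0.0034, 0.0025, 0, 0, 0, -0.2],
])

```text
clock: 5.58
position: [468.8, -84.7, -36.9]
tool_rot: [3.139, -0.109, 0.005]
force: [-1.0, -0.5, 0.8]
gripper_width: 35.2
```

```bash
python3 look.py 4
```

```text
5.5833 [468.8 -84.7 -36.9] [ 3.139 -0.109  0.005] [-1.  -0.5  0.8]
```

View pics/c4.png

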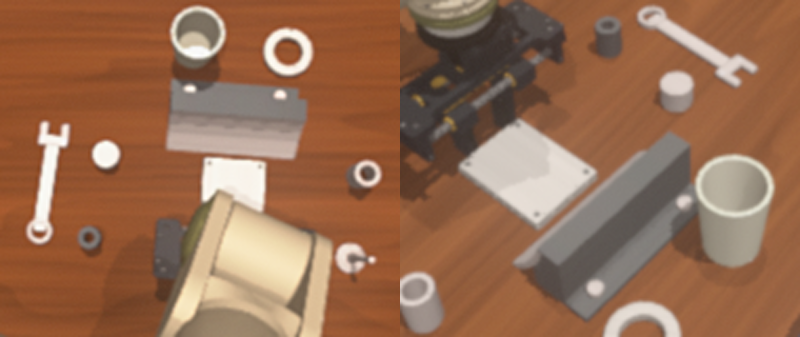

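The cover is square to the stop, with its front edge at the foot line (top crop row 158). Continuing.

>>> jog_arm([
  [0.005, -0.0004, 0.0007, 0, 0, 0, -0.2],
  [0.01, -0.0007, 0.0007, 0, 0, 0, -0.2],
  [0.015, -0.001, 0.0007, 0, 0, 0, -0.2],
  [0.02, -0.0014, 0.0007, 0, 0, 0, -0.2],
  [0.025, -0.0018, 0.0007, 0, 0, 0, -0.2],
  [0.03, -0.0021, 0.0007, 0, 0, 0, -0.2],
  [0.035, -0.0025, 0.0007, 0, 0, 0, -0.2],
  [0.04, -0.0028, 0.0007, 0, 0, 0, -0.2],
  [0.045, -0.0032, 0.0007, 0, 0, 0, -0.2],
  [0.05, -0.0035, 0.0007, 0, 0, 0, -0.2],
  [0.055, -0.0039, 0.0007, 0, 0, 0, -0.2],
  [0.06, -0.0042, 0.0007, 0, 0, 0, -0.2],
])

```text
clock: 6.68
position: [529.1, -89.0, -36.3]
tool_rot: [3.139, -0.109, 0.005]
force: [-2.8, -0.5, -2.2]
gripper_width: 35.4
```

```bash
python3 look.py 5
```

```text
6.6833 [529.1 -89.  -36.3] [ 3.139 -0.109  0.005] [-2.8 -0.5 -2.2]
```

View pics/c5.png

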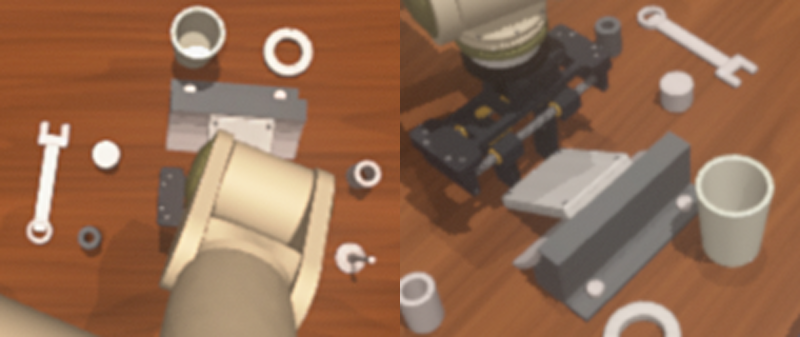

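The cover's front has ridden onto the slope, with force only 3 N. Continuing.

>>> jog_arm([
  [0.005, -0.0004, 0, 0, 0, 0, -0.2],
  [0.01, -0.0007, 0, 0, 0, 0, -0.2],
  [0.015, -0.001, 0, 0, 0, 0, -0.2],
  [0.02, -0.0014, 0, 0, 0, 0, -0.2],
  [0.025, -0.0018, 0, 0, 0, 0, -0.2],
  [0.03, -0.0021, 0, 0, 0, 0, -0.2],
  [0.034, -0.0024, 0, 0, 0, 0, -0.2],
  [0.037, -0.0026, 0, 0, 0, 0, -0.2],
  [0.04, -0.0028, 0, 0, 0, 0, -0.2],
  [0.04, -0.0028, 0, 0, 0, 0, -0.2],
])

```text
clock: 7.62
position: [570.5, -92.1, -36.0]
tool_rot: [3.138, -0.109, 0.01]
force: [0.1, -0.2, -0.7]
gripper_width: 35.2
```

```bash
python3 look.py 6
```

```text
7.6167 [570.5 -92.1 -36. ] [ 3.138 -0.109  0.01 ] [ 0.1 -0.2 -0.7]
```

View pics/c6.png

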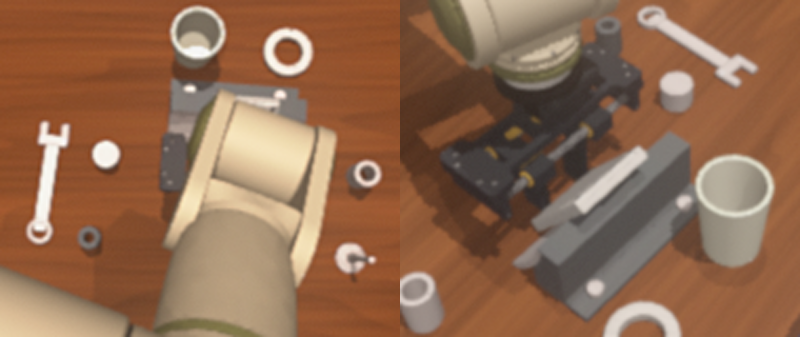

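The cover now leans, with its upper edge standing above the stop top. Pushing the last few millimetres slowly.

>>> jog_arm([
  [0.002, -0.0001, 0, 0, 0, 0, -0.2],
  [0.004, -0.0003, 0, 0, 0, 0, -0.2],
  [0.004, -0.0003, 0, 0, 0, 0, -0.2],
])

```text
clock: 7.97
position: [574.5, -92.4, -35.9]
tool_rot: [3.138, -0.109, 0.01]
force: [-0.2, -0.3, -0.2]
gripper_width: 35.3
```

```bash
python3 look.py 7;  python3 - <<'E'
from h import *
g=load('scene7')['pixels'][180:300,150:310]; cv2.imwrite('pics/s7z.png',cv2.resize(g,None,fx=5,fy=5,interpolation=cv2.INTER_CUBIC))
E
```

```text
7.9667 [574.5 -92.4 -35.9] [ 3.138 -0.109  0.01 ] [-0.2 -0.3 -0.2]
```

View pics/s7z.png

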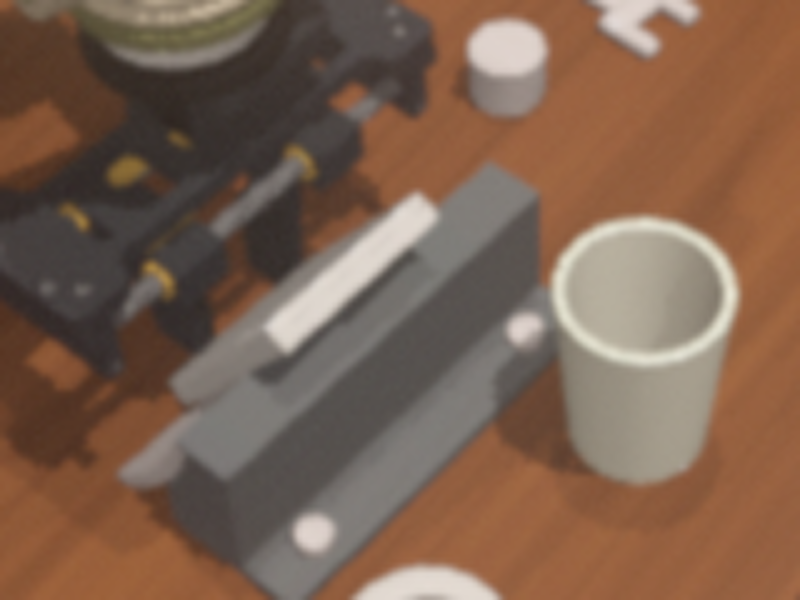

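```bash
python3 - <<'E'
from h import *
f=load('scene7'); S=lambda x,y:(x/5+150-.4,y/5+180-.4)
O=np.array([596,-94,0]);c,s=np.cos(.07),np.sin(.07)
for z in(75,80,85,91,97):
  P=cast(f,[S(283,352),S(437,213)],z); r=P-O; xs=r[:,0]*c-r[:,1]*s; ys=r[:,0]*s+r[:,1]*c; print(z,xs.round(1),ys.round(1),np.linalg.norm(P[0]-P[1]).round(1))
P=cast(f,[S(205,400),S(120,478)],12);print(P)
E
```

```text
75 [52.9 52.6] [-38.7  44.5] 83.2
80 [55.8 55.6] [-41.2  41.4] 82.6
85 [58.8 58.5] [-43.6  38.3] 81.9
91 [62.3 62. ] [-46.5  34.6] 81.1
97 [65.9 65.6] [-49.4  30.9] 80.3
[[ 601.48425815 -138.1388357    12.        ]
 [ 599.12937353 -182.96678519   12.        ]]
```

The upper edge lies at x 62, z 91 in the stop frame, as the text predicts. The cover leans with its rear edge at the foot, and I now back away and check that it stays.

>>> jog_arm([
  [-0.005, 0.0004, 0, 0, 0, 0, -0.2],
  [-0.015, 0.001, 0, 0, 0, 0, -0.2],
  [-0.03, 0.002, 0.001, 0, 0, 0, -0.2],
  [-0.04, 0.003, 0.02, 0, 0, 0, -0.2],
  [-0.04, 0.003, 0.06, 0, 0, 0, -0.2],
  [-0.04, 0.003, 0.1, 0, 0, 0, -0.2],
  [-0.04, 0.003, 0.13, 0, 0, 0, -0.2],
  [-0.04, 0.003, 0.135, 0, 0, 0, -0.2],
  [-0.04, 0.003, 0.135, 0, 0, 0, -0.2],
])

```text
clock: 8.82
position: [535.1, -89.7, 101.1]
tool_rot: [3.137, -0.109, 0.018]
force: [-0.2, -0.8, -1.2]
gripper_width: 35.1
```

```bash
python3 look.py 8
```

```text
8.8167 [535.1 -89.7 101.1] [ 3.137 -0.109  0.018] [-0.2 -0.8 -1.2]
```

View pics/c8.png

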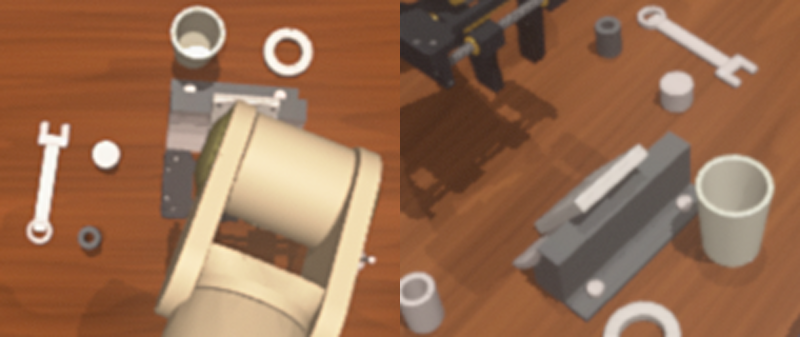

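The cover stays leaning on its own. Now over and behind it, at tip height 140 mm.

>>> jog_arm([
  [0.035, -0.0035, 0, 0, 0, 0, -0.2],
  [0.07, -0.007, 0, 0, 0, 0, -0.2],
  [0.105, -0.0105, 0, 0, 0, 0, -0.2],
  [0.135, -0.014, 0, 0, 0, 0, -0.2],
  [0.1435, -0.014, 0, 0, 0, 0, -0.2],
  [0.1435, -0.014, 0, 0, 0, 0, -0.2],
  [0.1435, -0.014, 0, 0, 0, 0, -0.2],
])

```text
clock: 9.5
position: [676.2, -103.0, 95.7]
tool_rot: [-3.14, 0.109, -0.002]
force: [-0.7, 0.3, -0.4]
gripper_width: 35.3
```

```bash
python3 look.py 9; python3 - <<'E'
from h import *
g=load('scene9')['pixels'][120:300,130:330]; g=cv2.resize(g,None,fx=3,fy=3,interpolation=cv2.INTER_CUBIC)
cv2.imwrite('pics/s9z.png',g)
print(bot.sense()['joints'])
E
```

```text
9.5 [ 676.2 -103.    95.7] [-3.14e+00  1.09e-01 -2.00e-03] [-0.7  0.3 -0.4]
[-3.24177634e-01  6.91308128e-01  1.03711283e+00  5.56161183e-04
  1.40995630e+00  1.31606574e+00]
```

View pics/s9z.png

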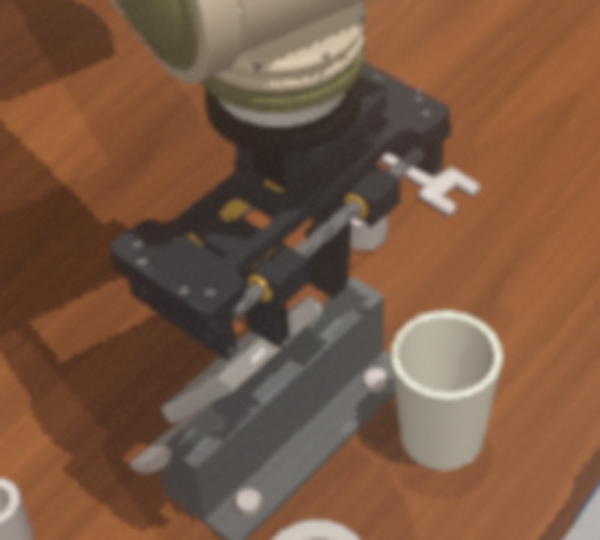

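>>> jog_arm([
  [0.003, 0, -0.01, 0, 0, 0, -0.2],
  [0.003, 0, -0.025, 0, 0, 0, -0.2],
  [0.003, 0, -0.04, 0, 0, 0, -0.2],
  [0.003, 0, -0.05, 0, 0, 0, -0.2],
  [0.003, 0, -0.055, 0, 0, 0, -0.2],
  [0.003, 0, -0.055, 0, 0, 0, -0.2],
])

```text
clock: 10.1
position: [678.2, -102.9, 40.9]
tool_rot: [-3.139, 0.109, -0.002]
force: [-0.7, 0.8, -0.1]
gripper_width: 35.5
```

```bash
python3 look.py 10; python3 - <<'E'
from h import *
g=load('scene10')['pixels'][140:300,130:330]; g=cv2.resize(g,None,fx=4,fy=3.75,interpolation=cv2.INTER_CUBIC)
cv2.imwrite('pics/s10z.png',g)
E
```

```text
10.1 [ 678.2 -102.9   40.9] [-3.139e+00  1.090e-01 -2.000e-03] [-0.7  0.8 -0.1]
```

View pics/s10z.png

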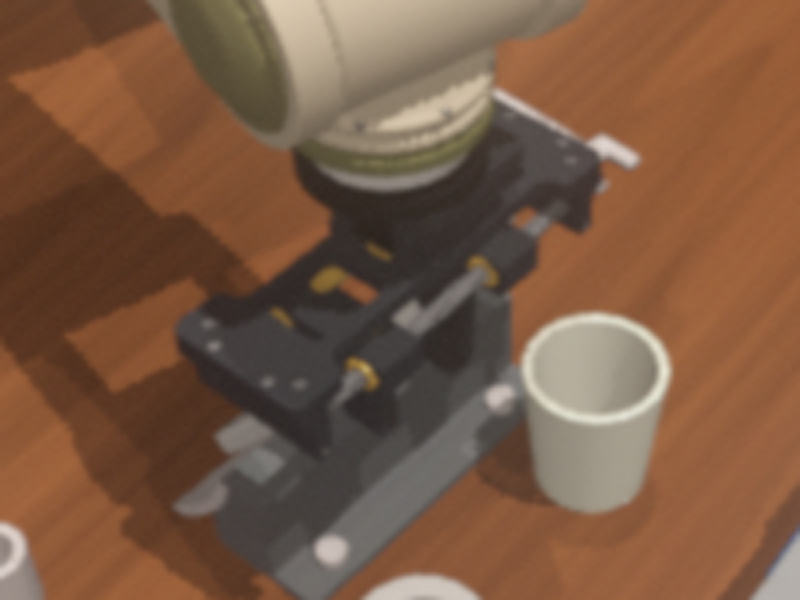

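The fingers are behind the upper edge, tips near z 80, clear of stop and tumbler. Now I draw along −x, following the edge's arc, and pause halfway.

>>> jog_arm([
  [-0.006, 0.0004, 0, 0, 0, 0, -0.2],
  [-0.012, 0.0008, 0, 0, 0, 0, -0.2],
  [-0.018, 0.0013, 0.004, 0, 0, 0, -0.2],
  [-0.024, 0.0017, 0.007, 0, 0, 0, -0.2],
  [-0.03, 0.0021, 0.01, 0, 0, 0, -0.2],
  [-0.036, 0.0025, 0.0125, 0, 0, 0, -0.2],
  [-0.042, 0.0029, 0.0145, 0, 0, 0, -0.2],
  [-0.042, 0.0029, 0.0145, 0, 0, 0, -0.2],
])

```text
clock: 10.87
position: [636.3, -100.1, 58.0]
tool_rot: [3.139, -0.109, 0.006]
force: [0.1, -0.3, -0.7]
gripper_width: 35.1
```

```bash
python3 look.py 11; python3 - <<'E'
from h import *
g=load('scene11')['pixels'][140:300,130:330]; g=cv2.resize(g,None,fx=4,fy=3.75,interpolation=cv2.INTER_CUBIC)
cv2.imwrite('pics/s11z.png',g)
E
```

```text
10.8667 [ 636.3 -100.1   58. ] [ 3.139 -0.109  0.006] [ 0.1 -0.3 -0.7]
```

View pics/s11z.png

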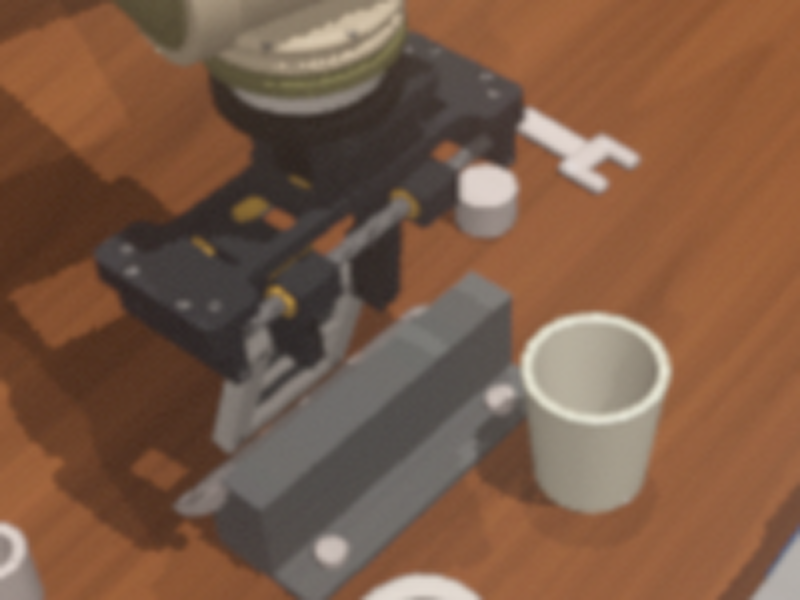

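View pics/c11.png

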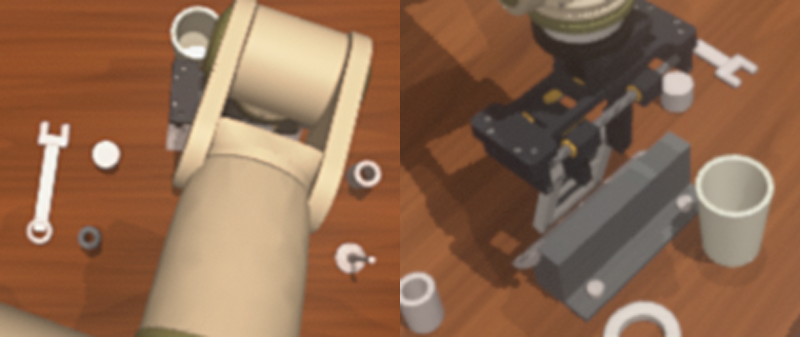

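The cover has swung up to about 75° with its lower edge in place, and its gasket hollow now faces away from the robot. Continuing past upright.

>>> jog_arm([
  [-0.006, 0.0004, 0.001, 0, 0, 0, -0.2],
  [-0.012, 0.0008, 0.002, 0, 0, 0, -0.2],
  [-0.018, 0.0013, 0.003, 0, 0, 0, -0.2],
  [-0.024, 0.0017, 0.0035, 0, 0, 0, -0.2],
  [-0.03, 0.0021, 0.004, 0, 0, 0, -0.2],
  [-0.036, 0.0025, 0.004, 0, 0, 0, -0.2],
  [-0.042, 0.0029, 0.004, 0, 0, 0, -0.2],
  [-0.048, 0.0034, 0.004, 0, 0, 0, -0.2],
  [-0.054, 0.0038, 0.004, 0, 0, 0, -0.2],
  [-0.056, 0.0039, 0.004, 0, 0, 0, -0.2],
  [-0.056, 0.0039, 0.004, 0, 0, 0, -0.2],
  [-0.056, 0.0039, 0.004, 0, 0, 0, -0.2],
])

```text
clock: 11.97
position: [581.3, -96.4, 61.5]
tool_rot: [3.139, -0.11, 0.007]
force: [0.1, 0.3, 0.1]
gripper_width: 35.4
```

```bash
python3 look.py 12; python3 - <<'E'
from h import *
g=load('scene12')['pixels'][140:300,130:330]; g=cv2.resize(g,None,fx=4,fy=3.75,interpolation=cv2.INTER_CUBIC)
cv2.imwrite('pics/s12z.png',g)
E
```

```text
11.9667 [581.3 -96.4  61.5] [ 3.139 -0.11   0.007] [0.1 0.3 0.1]
```

View pics/s12z.png

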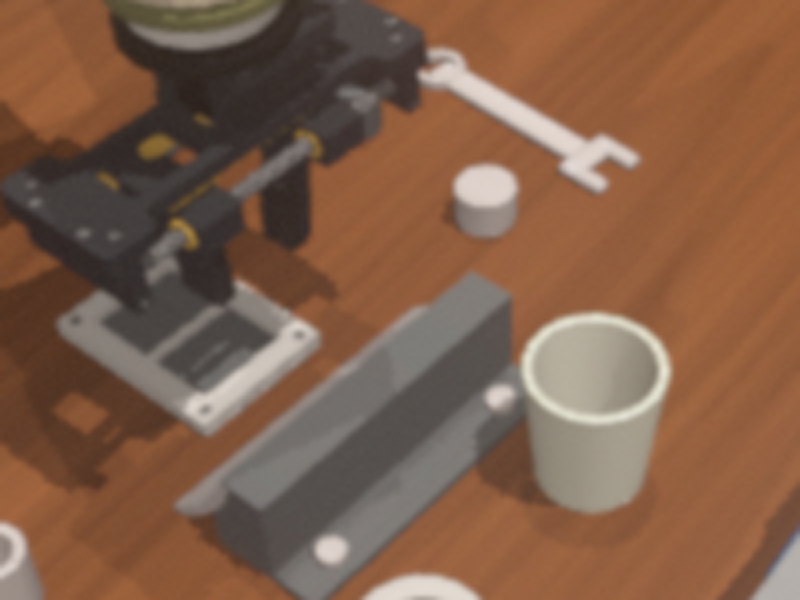

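The cover lies flat, gasket face up with hollow and cross rib visible, in front of the stop. I'll raise the arm clear and do a last check of everything.

>>> jog_arm([
  [0, 0, 0.04, 0, 0, 0, -0.2],
  [0, 0, 0.08, 0, 0, 0, -0.2],
  [0, 0, 0.12, 0, 0, 0, -0.2],
  [0, 0, 0.15, 0, 0, 0, -0.2],
  [-0.08, -0.03, 0.15, 0, 0, 0, -0.2],
  [-0.12, -0.06, 0.15, 0, 0, 0, -0.2],
  [-0.15, -0.1, 0.15, 0, 0, 0, -0.2],
  [-0.17, -0.14, 0.15, 0, 0, 0, -0.2],
  [-0.19, -0.18, 0.15, 0, 0, 0, -0.2],
  [-0.2, -0.22, 0.15, 0, 0, 0, -0.2],
  [-0.2, -0.24, 0.15, 0, 0, 0, -0.2],
  [-0.2, -0.24, 0.15, 0, 0, 0, -0.2],
])

```text
clock: 13.07
position: [380.1, -338.7, 211.7]
tool_rot: [3.138, -0.111, 0.008]
force: [0.2, 0.4, 0.1]
gripper_width: 35.3
```

```bash
python3 look.py 13; python3 - <<'E'
from h import *
f=load('top13'); g=f['pixels'][130:290,190:440]
cv2.imwrite('pics/t13z.png',cv2.resize(g,None,fx=3.2,fy=3.2,interpolation=cv2.INTER_CUBIC))
for n in('top','scene'):
  a=load(n+'0')['pixels'].astype(int);b=load(n+'13')['pixels'].astype(int); print(n)
  for nm,P,in(('sleeve',(565,-262,30)),('socket',(484,88,30)),('valve',(459,-249,4)),('tappet',(590,69,25)),('flange',(732,-174,10)),('tumbler',(737,-47,60)),('stop',(640,-94,40))):
    u=proj(load(n+'0'),[P])[0].astype(int); s=np.s_[u[1]-10:u[1]+10,u[0]-10:u[0]+10]; print(nm,abs(a[s]-b[s]).mean().round(1))
E
```

```text
13.0667 [ 380.1 -338.7  211.7] [ 3.138 -0.111  0.008] [0.2 0.4 0.1]
top
sleeve 2.9
socket 2.2
valve 2.9
tappet 2.5
flange 3.1
tumbler 3.2
stop 3.0
scene
sleeve 1.7
socket 1.1
valve 1.6
tappet 1.4
flange 1.7
tumbler 1.7
stop 0.8
```

View pics/t13z.png

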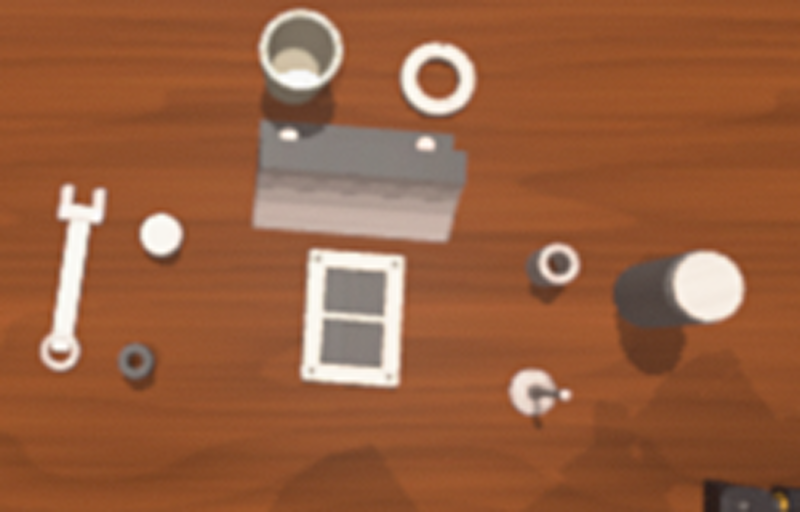

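View pics/scene13.png

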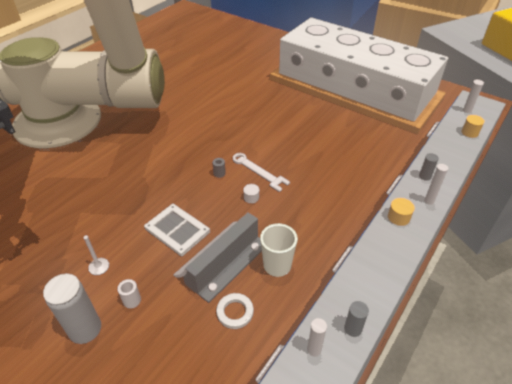

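The cover shows its gasket face, square to the stop, at crop columns 302–405, rows 250–386. All bystanders are where they were in the first pictures. Handing in.

```bash
python3 -c "
from cell import bot
print(bot.sign_off())"
```

```text
the job is handed in; nothing more can be done
None
```

The cover is turned over: it lies flat on the bench in front of the backstop, gasket face up. I handed the job in at about 13 s.

**How it went:** I pushed the cover with two fingertips until it rode up the slope and leaned there. It stayed leaning on its own when I backed away. I then drew its upper edge back from behind, past upright, and it fell towards the robot. The largest force reading, about 5 N, came from feeling for the bench, not from the cover.

**Last checks:** In the top and scene views the hollow and cross rib face up, and the cover is square to the stop. The robot is well clear. The sleeve, socket, valve, tappet, flange and tumbler match their first pictures in a patch-by-patch comparison. I checked the spanner and oil can by eye only, and they look unmoved.

**One disagreement:** The real fingertips ended about 39 mm short of the reported TCP along the tool. My first push therefore passed above the cover without touching it. I found this from the pictures and from feeling for the bench, and corrected all later heights for it.

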